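# Dip the feed hopper with the collared gauge rod and hold it up for reading

## Task

From the cluttered tray pick out the long thin gauge rod (not the short thick plug gauge), push it down the hopper's sloping guide tube until its collar stops flat against the mouth, then draw it right out again. Bring it level and present the tip over the middle of the square metal plate, about 10 cm above the plate, and finish there still holding the rod steady in the gripper, clear of plate, tray and hopper. Lift nothing else out of the tray, and do not push the plate about.

Things in the scene. Friction and masses are not known exactly. Their poses are not given: they have to be found in the camera images.
- gauge_rod: Hand gauge rod, about 90 g, 180 mm long, lying level in the tray on its two square 32x32x8 mm steel blocks (end block and collar). Black handle between them, 60 mm long, 16 mm wide (own y), 20 mm tall (own z): grip it across the 16 mm. Beyond the collar a thin steel shaft. Own +x runs from handle to tip; origin under the handle's middle, on the tray's floor, 16 mm below the axis
- rod_grip (a point): middle of the gauge rod's handle, on its axis
- rod_collar (a point): front face of the gauge rod's collar, on its axis, 38 mm from rod_grip towards the tip; this face stops on the tube's mouth
- rod_tip (a point): tip of the gauge rod, on its axis, 138 mm from rod_grip. The shaft is 8 mm thick, 100 mm long from the collar's face and tapers to 4 mm over its last 6 mm
- plug_gauge: Decoy in the same tray: same end block, handle and collar as the gauge rod, but a stubby shaft, 18 mm thick and only 26 mm long. Same origin and axes. Stays in the tray
- tray: Open aluminium tray fixed to the worktop, 218 mm (own x) x 236 mm (own y), 22 mm high, walls and floor 4 mm; origin at the centre of its underside. The two gauges lie in it side by side, 84 mm apart in its x, either one on either side, tips roughly to its -y, handle middles about 50 mm to its +y
- small_gear: printed gear, 34 mm across, 10 mm high, loose in the tray
- test_bar: flat dumbbell-shaped printed test bar, 12x60x8 mm, loose in the tray
- thumb_screw: knurled thumb screw standing on its head, 17 mm across, 26 mm high, loose in the tray
- hopper: Grey feed hopper fixed to the worktop: a box 96 mm (own x) by 125 mm (own y from -95 to +30 mm), 126 mm high (low filler cap on the lid to 136 mm), on a base flange 116x150 mm; origin on the worktop. The guide tube leaves its +y face, sloping upward at 30 degrees from level
- tube_mouth (a point): Centre of the guide tube's open mouth, 135 mm above the worktop, 85 mm from the hopper's origin along its +y. z axis: the tube's axis, pointing out of the tube, 30 degrees above level; the rod goes in along -z. Bore 14 mm, flaring over the outer 10 mm to 24 mm at the mouth; rim 32 mm across; 112 mm deep, so only the collar stops the rod
- hose (a point): a point 200 mm above the worktop on the room's blue air hose, which is fixed, about 30 mm thick and stands upright through this point from the worktop to over 0.8 m high, always in the same place. Not part of the job, but keep the gripper, wrist and arm clear of it: do not sweep across the right rear of the worktop
- plate: square metal plate 100x100 mm, 12 mm thick, 0.6 kg, lying loose on the worktop between tray and hopper; origin at the centre of its underside

How it is judged:
By the outcome, as a careful person would: the job done as asked, in the order asked, and still so for the second after the job is handed in, while the arm keeps its last pose, push and grip.
It also fails if it takes over 54 s, if anything falls off the work surface, if the arm or the gripper's body presses on something with over 40 N, if the wrist force passes 120 N, or if a joint passes its speed limit or range.

## Robot

A 6-joint arm with a two-finger parallel gripper is mounted at the origin on a cart in front of the work surface, level with it; the furniture and walls round the work are solid. World frame = base frame: x ahead of the robot, y to its left, z up, the work surface at z = 0. Lengths are in m, angles in degrees, forces in N, time in s.
With the tool pointing down it reaches from about 0.25 to 0.725 m from the base axis. Payload 9.7 kg.
Tool frame: the origin (TCP) lies midway between the tips of the shut fingers; the grasp point (between the pads) lies 19 mm behind it (bot.hold_point_z is the distance from the TCP to the grasp point, in m); z points along the fingers, y is the line along which they close (so a half turn about z gives the same grasp; the last joint's range is limited). The gripper opens to 85 mm and grips with 20 to 120 N. Pads are 22 mm wide; open, the fingers measure 114 mm over their backs; the gripper's body (76 mm by 85 mm) begins 54 mm behind the grasp point. The pads swing forward as they close: fully open they stand 13 mm farther back than shut.
Start: joints at [67.494, 4.979, 10.078, 95.1, 0, 90], TCP at [0.211, 0.508, 0.231] pointing down, gripper open.
Joint ranges: [-179.16, 179.16], [-48.56, 103.87], [-65.8, 70.77], [-126.05, 130.52], [-82.76, 87.17], [-180, 180]. Speed limits (degrees/s): [127.2, 127.2, 147.25, 180, 180, 180].

## Interface

Orientations are given as [roll, pitch, yaw] about the fixed x, y, z axes, in that order (R = Rz(yaw) Ry(pitch) Rx(roll)).
In Python, from workcell import bot gives the robot as it stands.
- The arm moves only by the tool play_rows, never from a script. Its argument "steps" is a list that holds one entry, the list of rows, each a list of 4 numbers: the shift along the tool's x, y, z in m, then the turn about the tool's z in rad. In form: [[[tx, ty, tz, yaw], ...]]. A call has exactly 5 rows; each row shifts and turns the commanded pose from where the row before left it, along the tool's axes as they then stand; what a row does not reach is not made up. A row lasts 1/12 s, in which the tool goes at most 41.7 mm and 7.16 degrees, less where a joint would pass 70% of its speed; a pose out of reach is approached as far as the arm can. A call is refused whole if a number of a shift passes 0.0417 or a number of a turn 0.125, either way. A call with a gripper value outside its range is refused whole. "gripper" is the finger opening in m, from 0 to 0.0854, set as the call begins (left out, the last holds). The fingers move at their own pace and stop on an object; "squeeze" is the grip in N (left out, the last holds). Time passes only in rows, so rows that do not move let the fingers close, or fill a call up. It gives the time, the measured TCP pose, the force, the opening and the grip force at its end, in the units of the state.
- bot.get_obs(): the state, without advancing time (a new reading comes with each control period).
- bot.camera(name): name is "side" or "top" or "wrist"; returns a dict with "img" (384x512x3 uint8, blue, green, red), "vfov" (degrees; the focal length in pixels is half the picture's height over the tangent of half this angle, whatever the lens; pixels are square), "cx", "cy" (the principal point, pixels), "xyz" and "attitude" of the camera in the world. Camera axes: x right, y down, z forward; pixel columns grow to the right and rows downward; lengths in m; the calibration is good to about 2 mm. A picture is of the moment at which its call begins. There is no depth.
- bot.job_done(): hands the job in; it is judged then, once.
The state is a dict: "time": time; "q": joint angles; "qd": joint speeds; "joint_efforts": joint torques, N m; "ee_pos": TCP position; "tcp_rot": TCP orientation; "wrist_force": force on the tool from outside, world axes, zero at the start; "torque": the same for the moment, N m; "opening": finger opening in m; "grasp_force": force on a finger pad.
Only numpy, scipy, OpenCV 4.12 (cv2) and the standard library are available. Lean on these libraries where they do the work, as an engineer would, in place of code of your own. Each camera call takes 0.05 s, during which the arm holds its last target. There are 200 camera calls.

## Working session

There is one attempt and no reset: what is moved stays moved. The work goes in short steps, Python scripts to look and compute and a tool call to move; the robot and the scene stay as the last step left them, time stands still between calls to the robot, and variables do not carry over. Pictures are saved under pics/ and viewed, at most 10 in all, crops included, and the job is handed in when it is done.

Besides the shell and the picture viewer there is one more tool, called after "Call:" as name([rows], argument=value, ...), one row to a line, values as JSON. play_rows: Moves the arm, as the interface text tells. Its arguments: {"type":"object","properties":{"steps":{"type":"array","items":{"type":"array","items":{"type":"array","items":{"type":"number"}}}},"gripper":{"type":"number"},"squeeze":{"type":"number"}},"required":["steps"]}

```bash
ls; mkdir -p pics; cat > h.py <<'E'
from workcell import bot
import numpy as np, cv2
from scipy.spatial.transform import Rotation as R
def cam(n):
    c=bot.camera(n); c['f']=192/np.tan(np.radians(c['vfov'])/2)
    a=np.array(c['attitude'],float)
    c['R']=a if a.shape==(3,3) else R.from_euler('xyz',a,degrees=True).as_matrix()
    c['p']=np.array(c['xyz']); return c
def ray(c,u,v): return c['R']@np.array([(u-c['cx'])/c['f'],(v-c['cy'])/c['f'],1])
def onz(c,u,v,z):
    d=ray(c,u,v); return c['p']+d*(z-c['p'][2])/d[2]
def proj(c,X):
    q=c['R'].T@(np.array(X)-c['p']); return np.array([c['cx'],c['cy']])+c['f']*q[:2]/q[2]
def tri(c1,uv1,c2,uv2):
    d1,d2=ray(c1,*uv1),ray(c2,*uv2); s=np.linalg.lstsq(np.c_[d1,-d2],c2['p']-c1['p'],rcond=None)[0]
    a,b=c1['p']+s[0]*d1,c2['p']+s[1]*d2; return (a+b)/2,np.linalg.norm(a-b)
E
python3 - <<'E'
from h import *
import pickle
print(bot.get_obs(),bot.hold_point_z)
C={n:cam(n) for n in('top','side','wrist')}
pickle.dump(C,open('c0.pkl','wb'))
for n in C: print(n,{k:C[n][k] for k in C[n] if k not in('img','R','p')})
cv2.imwrite('pics/top.png',C['top']['img']);cv2.imwrite('pics/side.png',C['side']['img'])
E
```

```text
pics
{'time': 0.0, 'q': array([6.74948215e+01, 5.01032565e+00, 1.00351664e+01, 9.50983906e+01,
       3.65107076e-04, 9.00017108e+01]), 'qd': array([ 0.11213521, -0.00481577,  0.09507731,  0.03628957, -0.03086827,
       -0.01025344]), 'joint_efforts': array([-4.27056526e-03, -5.20393109e+01,  4.64804792e+01,  1.66038796e-02,
       -1.04305568e-04, -2.54801726e-06]), 'ee_pos': array([0.21043696, 0.50791467, 0.23059687]), 'tcp_rot': array([-1.79926450e+02, -3.62910679e-04,  1.57493110e+02]), 'wrist_force': array([-1.39602176,  0.43562978, -0.13016845]), 'torque': array([-0.04990249, -0.02383933,  0.01579712]), 'grasp_force': 0.0, 'opening': 0.08543189000080306} 0.0187
top {'vfov': 45.17215628547459, 'cx': 257.67106118531774, 'cy': 184.33404884866903, 'xyz': array([ 0.44122141, -0.01442973,  1.30271842]), 'attitude': array([-173.72034079,    0.49837404,  -89.40287138]), 'f': np.float64(461.56645656079905)}
side {'vfov': 49.60718652466477, 'cx': 258.92598019487133, 'cy': 189.52530794237373, 'xyz': array([0.34396763, 0.83960021, 0.54580974]), 'attitude': array([-114.77488552,    0.90887334, -166.29180425]), 'f': np.float64(415.45764162724595)}
wrist {'vfov': 69.94924581098162, 'cx': 256.6268263847263, 'cy': 193.05747178911417, 'xyz': array([0.14224594, 0.53662252, 0.37286771]), 'attitude': array([1.62863374e+02, 2.35261587e-02, 6.74172526e+01]), 'f': np.float64(274.4630674342814)}
```

View pics/top.png

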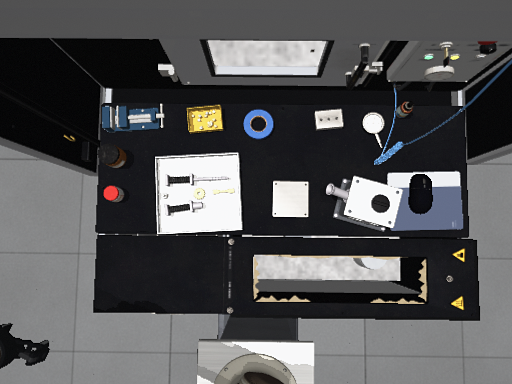

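View pics/side.png

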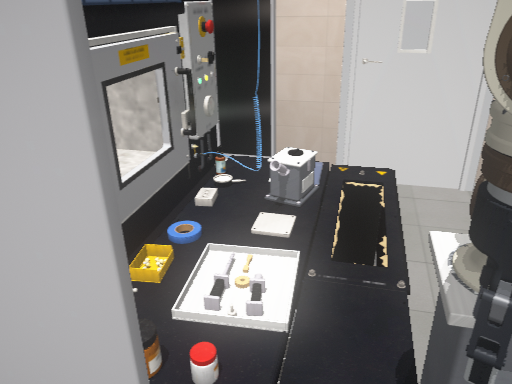

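```bash
python3 - <<'E'
from h import *
import pickle
C=pickle.load(open('c0.pkl','rb'));t=C['top']
a=cv2.resize(t['img'][145:245,145:255],None,fx=5,fy=5,interpolation=cv2.INTER_CUBIC)[:,:550]
cv2.imwrite('pics/tray.png',a)
b=cv2.resize(t['img'][160:240,265:415],None,fx=5,fy=5,interpolation=cv2.INTER_CUBIC)
cv2.imwrite('pics/hop.png',b)
for n,u,v,z in [('plate',291,199,.012),('rodgrip',181,180,.02),('tip',228,178,.02),('mouth',331,189,.135),('trayc',199,193,.02),('hose',385,155,.2)]: print(n,onz(t,u,v,z).round(3))
E
```

```text
plate [ 0.543 -0.096  0.012]
rodgrip [0.592 0.213 0.02 ]
tip [0.599 0.082 0.02 ]
mouth [ 0.559 -0.189  0.135]
trayc [0.556 0.162 0.02 ]
hose [ 0.637 -0.31   0.2  ]
```

View pics/tray.png

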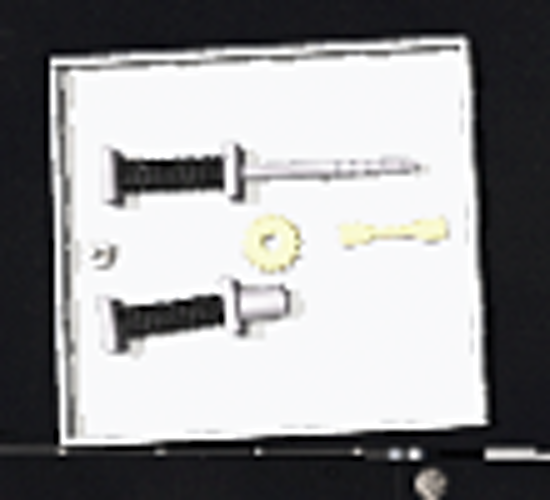

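View pics/hop.png

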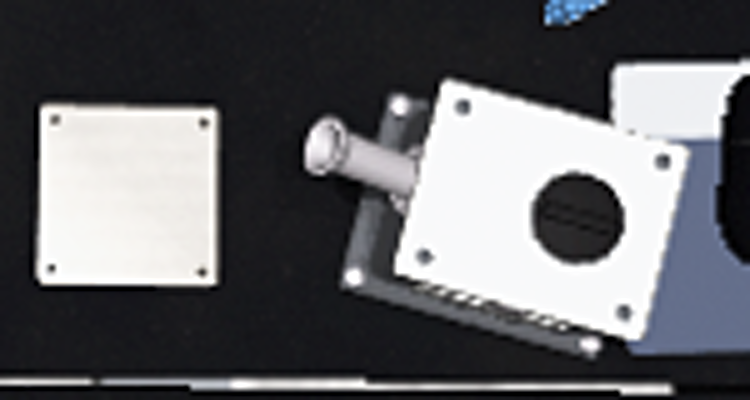

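```bash
cat > m.py <<'E'
from h import *
import pickle
C=pickle.load(open('c0.pkl','rb'));t=C['top']
S=4
g=cv2.cvtColor(cv2.resize(t['img'],None,fx=S,fy=S,interpolation=cv2.INTER_CUBIC),cv2.COLOR_BGR2GRAY)
def sub(mask,x0,x1,y0,y1,z,name,n=1):
    m=np.zeros_like(mask);m[y0*S:y1*S,x0*S:x1*S]=mask[y0*S:y1*S,x0*S:x1*S]
    cs=sorted(cv2.findContours(m,0,2)[0],key=cv2.contourArea)[::-1][:n];out=[]
    for c in cs:
        P=np.array([onz(t,(p[0]+.5)/S-.5,(p[1]+.5)/S-.5,z)[:2] for p in c[:,0].astype(float)])
        r=cv2.minAreaRect((P*1000).astype(np.float32)); out.append(r)
        print(name,np.round(r[0],1),np.round(r[1],1),round(r[2],2))
        print('   corners',cv2.boxPoints(r).round(1).tolist())
    return out
w=(g>170).astype(np.uint8)*255; k=(g<90).astype(np.uint8)*255
sub(w,265,315,170,225,.012,'plate')
sub(((g>225)*255).astype(np.uint8),338,406,170,230,.126,'lid')
sub(cv2.morphologyEx(w,3,np.ones((40,40))),150,247,147,234,.022,'tray')
sub(k,163,195,170,216,.026,'handles',2)
tp=onz(t,145+425.5/5-.5,145+168/5-.5,.02); print('tip',tp)
print('collar',onz(t,145+240.5/5-.5,145+171/5-.5,.02))
print('mouth seen',onz(t,265+(323.5)/5-.5,160+146.5/5-.5,.135))
E
python3 m.py
```

```text
plate [543.8 -92.5] [99.1 99.3] 89.92
   corners [[494.1000061035156, -142.0], [593.4000244140625, -142.10000610351562], [593.5, -43.0], [494.29998779296875, -42.900001525878906]]
lid [ 549.1 -305.1] [135.3 145.2] 74.9
   corners [[461.3999938964844, -351.5], [601.5999755859375, -389.29998779296875], [636.7999877929688, -258.70001220703125], [496.70001220703125, -220.89999389648438]]
tray [552.7 164.5] [225.9 236.3] 3.49
   corners [[432.79998779296875, 275.5], [447.20001220703125, 39.70000076293945], [672.7000122070312, 53.400001525878906], [658.2999877929688, 289.29998779296875]]
handles [590.9 219.6] [28.8 60.5] 0.36
   corners [[576.2999877929688, 249.8000030517578], [576.7000122070312, 189.3000030517578], [605.5, 189.39999389648438], [605.0999755859375, 250.0]]
handles [512.8 217.1] [27.5 60.3] 8.72
   corners [[494.70001220703125, 244.8000030517578], [503.79998779296875, 185.1999969482422], [531.0, 189.39999389648438], [521.9000244140625, 249.0]]
tip [0.59908069 0.07702471 0.02      ]
collar [0.59641648 0.18076743 0.02      ]
mouth seen [ 0.55992275 -0.18467223  0.135     ]
```

Call:
play_rows([
  [[-0.031, -0.008, 0.002, 0], [-0.031, -0.008, 0.002, 0], [-0.031, -0.008, 0.002, 0], [-0.031, -0.008, 0.002, 0], [-0.031, -0.008, 0.002, 0]],
])

```text
time: 0.57
ee_pos: [0.3393, 0.4108, 0.221]
tcp_rot: [-180.0, -0.0, 157.5]
wrist_force: [-0.9, 0.7, -0.9]
opening: 0.0855
grasp_force: 0.0
```

Call:
play_rows([
  [[-0.031, -0.008, 0.002, 0], [-0.031, -0.008, 0.002, 0], [-0.031, -0.008, 0.002, 0], [-0.031, -0.008, 0.002, 0], [-0.031, -0.008, 0.002, 0]],
])

```text
time: 0.98
ee_pos: [0.4673, 0.3143, 0.211]
tcp_rot: [-180.0, -0.0, 157.5]
wrist_force: [0.8, 1.1, 0.2]
opening: 0.0853
grasp_force: 0.0
```

Call:
play_rows([
  [[-0.031, -0.008, 0.002, 0], [-0.031, -0.008, 0.002, 0], [-0.031, -0.008, 0.002, 0], [-0.031, -0.008, 0.002, 0], [-0.031, -0.008, 0.002, 0]],
])

```text
time: 1.4
ee_pos: [0.5952, 0.218, 0.2009]
tcp_rot: [-180.0, -0.0, 157.5]
wrist_force: [-0.4, 1.2, 0.2]
opening: 0.0847
grasp_force: 0.0
```

Call:
play_rows([
  [[0, 0, 0, 0.118], [0, 0, 0, 0.118], [0, 0, 0, 0.118], [0, 0, 0, 0.118], [0, 0, 0, 0.118]],
])

```text
time: 1.82
ee_pos: [0.5942, 0.2191, 0.2008]
tcp_rot: [-180.0, -0.0, 123.3]
wrist_force: [-0.8, 0.9, 0.1]
opening: 0.0853
grasp_force: 0.0
```

Call:
play_rows([
  [[0, 0, 0, 0.118], [0, 0, 0, 0.118], [0, 0, 0, 0.118], [0, 0, 0, 0.118], [0, 0, 0, 0.118]],
])

```text
time: 2.23
ee_pos: [0.5941, 0.2192, 0.2008]
tcp_rot: [-180.0, 0.0, 89.5]
wrist_force: [0.3, 0.4, -0.4]
opening: 0.086
grasp_force: 0.0
```

```bash
python3 - <<'E'
from h import *
import pickle
o=bot.get_obs();print(o['ee_pos'],o['tcp_rot'],o['q'],o['time'],o['wrist_force'])
c=cam('wrist');pickle.dump(c,open('w1.pkl','wb'))
print(c['xyz'],c['attitude'])
cv2.imwrite('pics/w1.png',c['img'])
t=pickle.load(open('c0.pkl','rb'))['top']
L=[onz(t,265+(x+.5)/5-.5,160+(y+.5)/5-.5,.126)[:2] for x,y in[(443,78),(690,148),(640,340),(395,272)]]
for i in range(4): print(L[i].round(4),np.linalg.norm(L[i]-L[i-1]).round(4))
f=(L[0]+L[3])/2; b=(L[1]+L[2])/2; u=(f-b)/np.linalg.norm(f-b); print('axis',np.degrees(np.arctan2(u[1],u[0])),'mouth',f+u*.055)
e=L[0]-L[3]; print('edge normal deg',np.degrees(np.arctan2(e[1],e[0]))+90)
E
```

```text
[0.59407332 0.21920007 0.20084553] [-1.79958685e+02  1.58233237e-02  8.95498467e+01] [ 2.02530470e+01  1.62877823e+01  1.96990540e+01  9.34555132e+01
 -1.95375710e-04  1.10703206e+02] 2.2333 [ 0.31990321  0.40044618 -0.44028065]
[0.59615103 0.29432727 0.3430579 ] [ 1.62864467e+02  6.02428932e-02 -5.26601965e-01]
[ 0.5965 -0.2477] 0.1029
[ 0.5616 -0.3733] 0.1303
[ 0.4636 -0.3457] 0.1018
[ 0.4968 -0.2221] 0.1279
axis 74.71636748213604 mouth [ 0.56113853 -0.18186518]
edge normal deg 75.61331670165359
```

View pics/w1.png

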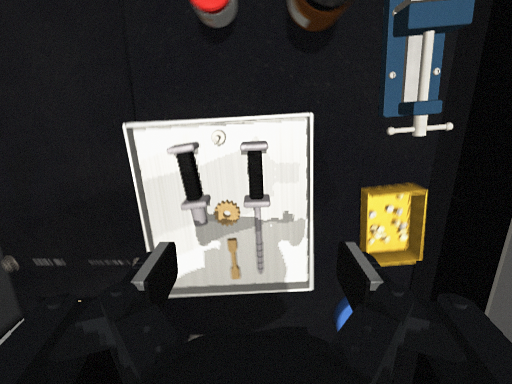

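```bash
python3 - <<'E'
from h import *
import pickle
c=pickle.load(open('w1.pkl','rb'));im=c['img']
S=4;x0,y0=235,130
g=cv2.cvtColor(cv2.resize(im,None,fx=S,fy=S,interpolation=cv2.INTER_CUBIC),cv2.COLOR_BGR2GRAY)
m=((g<70)*255).astype(np.uint8);k=np.zeros_like(m);k[y0*S:215*S,x0*S:285*S]=m[y0*S:215*S,x0*S:285*S]
cc=max(cv2.findContours(k,0,2)[0],key=cv2.contourArea)
P=np.array([onz(c,(p[0]+.5)/S-.5,(p[1]+.5)/S-.5,.030)[:2] for p in cc[:,0].astype(float)])*1000
print(cv2.minAreaRect(P.astype(np.float32)))
for n,u,v,z in [('blockfront',257,201,.036),('tip',261,271,.020),('handleA',254.5,152,.03),('handleB',257,196,.03),('shaft0',258.5,210,.024)]: print(n,onz(c,u,v,z).round(4))
E
```

```text
((593.6093139648438, 219.49952697753906), (17.1251220703125, 58.41670608520508), 1.2555032968521118)
blockfront [0.5953 0.1898 0.036 ]
tip [0.5998 0.0846 0.02  ]
handleA [0.593  0.2469 0.03  ]
handleB [0.5953 0.1941 0.03  ]
shaft0 [0.597 0.174 0.024]
```

Call:
play_rows([
  [[0, 0, 0.03, -0.04], [0, 0, 0.03, 0], [0, 0, 0.03, 0], [0, 0, 0.03, 0], [0, 0, 0.03, 0]],
], gripper=0.045, squeeze=40)

```text
time: 2.7
ee_pos: [0.5939, 0.2191, 0.0497]
tcp_rot: [-180.0, 0.0, 92.4]
wrist_force: [0.3, -0.2, 0.1]
opening: 0.0448
grasp_force: 0.0
```

Call:
play_rows([
  [[0, 0, 0.012, 0], [0, 0, 0.011, 0], [0, 0, 0.009, 0], [0, 0, 0.007, 0], [0, 0, 0.005, 0]],
])

```text
time: 3.12
ee_pos: [0.5948, 0.2195, 0.0077]
tcp_rot: [179.9, -0.0, 92.2]
wrist_force: [0.2, 0.8, 0.3]
opening: 0.0454
grasp_force: 0.0
```

Call:
play_rows([
  [[0, 0, 0, 0], [0, 0, 0, 0], [0, 0, 0, 0], [0, 0, 0, 0], [0, 0, 0, 0]],
], gripper=0)

```text
time: 3.53
ee_pos: [0.5947, 0.2195, 0.0083]
tcp_rot: [179.9, -0.0, 92.2]
wrist_force: [0.1, 0.6, 3.9]
opening: 0.0152
grasp_force: 41.3
```

Call:
play_rows([
  [[0, 0, 0, 0], [0, 0, 0, 0], [0, 0, 0, 0], [0, 0, 0, 0], [0, 0, 0, 0]],
])

```text
time: 3.95
ee_pos: [0.5947, 0.2195, 0.0083]
tcp_rot: [179.9, -0.0, 92.2]
wrist_force: [-0.5, -0.5, 6.3]
opening: 0.0153
grasp_force: 41.5
```

Call:
play_rows([
  [[0, 0, -0.02, 0], [0, 0, -0.035, 0], [0, 0, -0.035, 0], [0, 0, -0.035, 0], [0, 0, -0.025, 0]],
])

```text
time: 4.37
ee_pos: [0.5944, 0.2194, 0.1605]
tcp_rot: [179.9, -0.0, 92.2]
wrist_force: [0.6, 0.4, 0.1]
opening: 0.0152
grasp_force: 40.6
```

Call:
play_rows([
  [[0, 0, 0, 0.06], [0, 0, 0, 0.06], [0, 0, 0, 0.06], [0, 0, 0, 0.06], [0, 0, 0, 0.06]],
])

```text
time: 4.78
ee_pos: [0.594, 0.2192, 0.1569]
tcp_rot: [-180.0, 0.0, 74.8]
wrist_force: [0.4, 0.1, -1.2]
opening: 0.0151
grasp_force: 40.6
```

Call:
play_rows([
  [[-0.01, 0.003, 0, 0], [-0.022, 0.007, 0, 0], [-0.025, 0.0082, 0, 0], [-0.025, 0.0082, 0, 0], [-0.025, 0.0082, 0, 0]],
])

```text
time: 5.2
ee_pos: [0.5996, 0.1052, 0.157]
tcp_rot: [-180.0, 0.0, 75.1]
wrist_force: [-0.1, -0.5, -1.6]
opening: 0.015
grasp_force: 40.6
```

Call:
play_rows([
  [[-0.025, 0.0082, 0, 0], [-0.025, 0.0082, 0, 0], [-0.025, 0.0082, 0, 0], [-0.022, 0.007, 0, 0], [-0.0165, 0.0053, 0, 0]],
])

```text
time: 5.62
ee_pos: [0.6057, -0.0149, 0.1571]
tcp_rot: [-180.0, 0.0, 75.0]
wrist_force: [0.3, 0.4, -1.5]
opening: 0.0153
grasp_force: 40.6
```

Call:
play_rows([
  [[0, 0, 0.01, 0], [0, 0, 0.01, 0], [0, 0, 0.01, 0], [0, 0, 0.0064, 0], [0, 0, 0, 0]],
])

```text
time: 6.03
ee_pos: [0.605, -0.0114, 0.1184]
tcp_rot: [-179.8, 0.0, 75.1]
wrist_force: [0.5, 0.4, -1.3]
opening: 0.0153
grasp_force: 40.6
```

```bash
python3 - <<'E'
from h import *
import pickle
o=bot.get_obs();print(o['ee_pos'],o['tcp_rot'],o['time'],o['wrist_force'],o['opening'])
C={n:cam(n) for n in('top','side','wrist')}
pickle.dump(C,open('c2.pkl','wb'))
a=C['top']['img'][150:230,270:370];b=C['side']['img'][120:240,220:370]
A=cv2.resize(a,(500,400),interpolation=2);B=cv2.resize(b,(500,400),interpolation=2)
cv2.imwrite('pics/s2.png',np.vstack([A,B])[:800,:].copy() if 0 else np.hstack([A[:, :400],B[:, 100:500]]))
E
```

```text
[ 0.60503837 -0.01144338  0.1183719 ] [-1.79808939e+02  4.13869687e-02  7.50755120e+01] 6.0333 [ 0.45728122  0.42089117 -1.31992002] 0.015258818775243564
```

View pics/s2.png

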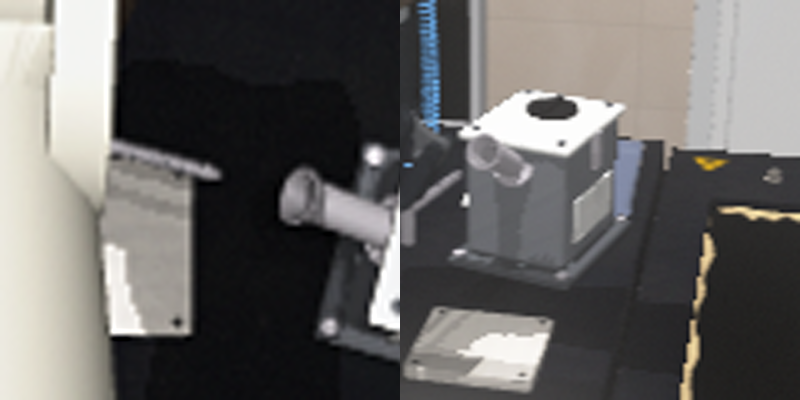

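```bash
python3 - <<'E'
from h import *
import pickle
C=pickle.load(open('c2.pkl','rb'));t,s=C['top'],C['side']
T=lambda x,y:(270+(x+.5)/5-.5,150+(y+.5)/5-.5)
S=lambda x,y:(220+(x-300+.5)/(10/3)-.5,120+(y+.5)/(10/3)-.5)
print('tip',tri(t,T(220,175),s,S(462,172)))
print('mouth',tri(t,T(300,197),s,S(487,152)))
M=np.array([.5605,-.184,.135]);print('exp mouth px',[proj(t,M),proj(s,M)],'meas',T(300,197),S(487,152))
h=np.array([.259,.966,0]);g=np.array([.605,-.0114,.1301]);print('exp tip',g-.138*h, proj(t,g-.138*h),proj(s,g-.138*h),'meas',T(220,175),S(462,172))
E
```

```text
tip (array([ 0.56828704, -0.14585512,  0.13217742]), np.float64(0.004655827243621035))
mouth (array([ 0.5568372 , -0.18619471,  0.134434  ]), np.float64(0.005338200931884972))
exp mouth px [array([328.93340733, 188.57128989]), array([273.26984431, 165.17036067])] meas (329.6, 189.0) (275.75, 165.25)
exp tip [ 0.569258 -0.144708  0.1301  ] [313.21943659 185.20400002] [266.91572434 172.04037627] meas (313.6, 184.6) (268.25, 171.25)
```

Call:
play_rows([
  [[-0.01, 0, 0, 0], [-0.01, 0, 0, 0], [-0.01, 0, 0, 0], [-0.01, 0, 0, 0], [-0.011, 0, 0, 0]],
], squeeze=25)

```text
time: 6.6
ee_pos: [0.5926, -0.0628, 0.1211]
tcp_rot: [180.0, -0.0, 75.0]
wrist_force: [0.2, 0.1, -0.4]
opening: 0.015
grasp_force: 40.6
```

Call:
play_rows([
  [[-0.0017, 0, -0.0063, 0], [-0.0017, 0, -0.0063, 0], [-0.0017, 0, -0.0063, 0], [-0.0038, 0, -0.0067, 0], [-0.0038, 0, -0.0067, 0]],
])

```text
time: 7.02
ee_pos: [0.5898, -0.0732, 0.1541]
tcp_rot: [180.0, -0.1, 75.0]
wrist_force: [0.6, 4.2, -3.2]
opening: 0.0151
grasp_force: 39.8
```

```bash
python3 - <<'E'
from h import *
import pickle
o=bot.get_obs();print(o['ee_pos'],o['tcp_rot'],o['time'],o['wrist_force'],o['torque'],o['opening'])
C={n:cam(n) for n in('top','side','wrist')}
pickle.dump(C,open('c3.pkl','wb'))
A=cv2.resize(C['top']['img'][150:230,270:350],(400,400),interpolation=2);B=cv2.resize(C['side']['img'][110:210,220:320],(400,400),interpolation=2)
cv2.imwrite('pics/s3.png',np.hstack([A,B]))
E
```

```text
[ 0.58983859 -0.07321687  0.15410338] [ 1.79983768e+02 -6.44996449e-02  7.50432984e+01] 7.0167 [ 0.63571857  4.22864913 -3.19366595] [ 1.09048898 -0.29084758  0.01460605] 0.015108438746945257
```

View pics/s3.png

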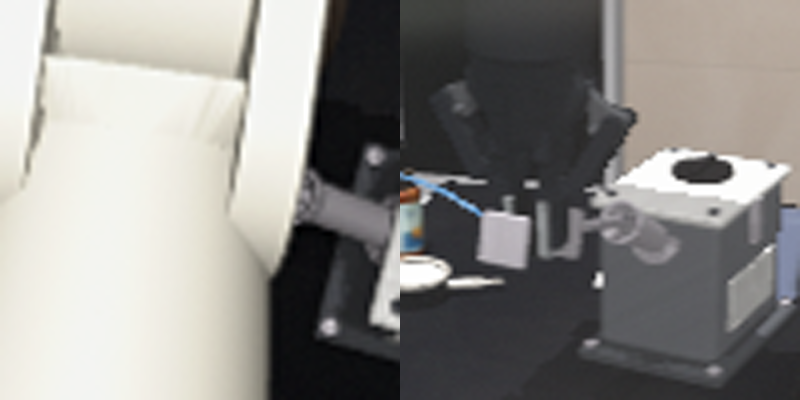

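```bash
python3 - <<'E'
from h import *
import pickle
C=pickle.load(open('c3.pkl','rb'));s=C['side']
g=np.array([.5898,-.0732,.1541+.0117]);h=np.array([.259,.966,0])
for th in(0,10,15,20):
    a=np.radians(th);print(th,proj(s,g+.038*(np.cos(a)*h+np.sin(a)*np.array([0,0,1])))+[1.3,-.5])
print('block meas',220+105.5/4-.5,110+240/4)
E
```

```text
0 [245.60540106 173.67267711]
10 [245.64400781 171.01881809]
15 [245.75620457 169.65070541]
20 [245.92946285 168.27025569]
block meas 245.875 170.0
```

Call:
play_rows([
  [[0, 0, 0, 0], [0, 0, 0, 0], [0, 0, 0, 0], [0, 0, 0, 0], [0, 0, 0, 0]],
], gripper=0, squeeze=20)

```text
time: 7.58
ee_pos: [0.5896, -0.0738, 0.153]
tcp_rot: [-180.0, 0.0, 75.0]
wrist_force: [0.4, -1.4, -1.9]
opening: 0.0153
grasp_force: 40.0
```

Call:
play_rows([
  [[-0.0038, 0, -0.0068, 0], [-0.0063, 0, -0.0056, 0], [-0.0063, 0, -0.0056, 0], [-0.0063, 0, -0.0056, 0], [0, 0, 0, 0]],
])

```text
time: 8.0
ee_pos: [0.5838, -0.0972, 0.1784]
tcp_rot: [179.9, 0.0, 74.9]
wrist_force: [-0.1, 0.4, -2.6]
opening: 0.0151
grasp_force: 39.4
```

Call:
play_rows([
  [[-0.0052, 0, 0.003, 0], [-0.0052, 0, 0.003, 0], [-0.0052, 0, 0.003, 0], [-0.0052, 0, 0.003, 0], [0, 0, 0, 0]],
])

```text
time: 8.42
ee_pos: [0.5777, -0.1168, 0.1637]
tcp_rot: [-179.9, 0.0, 74.9]
wrist_force: [-1.0, -0.5, -0.5]
opening: 0.0149
grasp_force: 39.6
```

```bash
python3 - <<'E'
from h import *
import pickle
o=bot.get_obs();print(o['ee_pos'],o['tcp_rot'],o['time'],o['wrist_force'],o['torque'],o['grasp_force'])
C={n:cam(n) for n in('top','side','wrist')}
pickle.dump(C,open('c4.pkl','wb'));s=C['side']
g=o['ee_pos']+[0,0,.0117];h=np.array([.259,.966,0])
for th in(10,20,30):
    a=np.radians(th);print(th,proj(s,g+.038*(np.cos(a)*h+np.sin(a)*np.array([0,0,1])))+[1.3,-.5])
A=cv2.resize(C['wrist']['img'][184:384,156:356],(400,400),interpolation=2);B=cv2.resize(C['side']['img'][110:210,220:320],(400,400),interpolation=2)
cv2.imwrite('pics/s4.png',np.hstack([A,B]))
E
```

```text
[ 0.57768153 -0.11683074  0.16369165] [-1.79920171e+02  3.43680662e-02  7.49356030e+01] 8.4167 [-0.95856711 -0.53605622 -0.54440082] [-0.01015279 -0.02106553 -0.01097391] 39.627699851989746
10 [255.07143097 161.12547343]
20 [255.36023549 158.44988428]
30 [255.87034386 155.78138182]
```

View pics/s4.png

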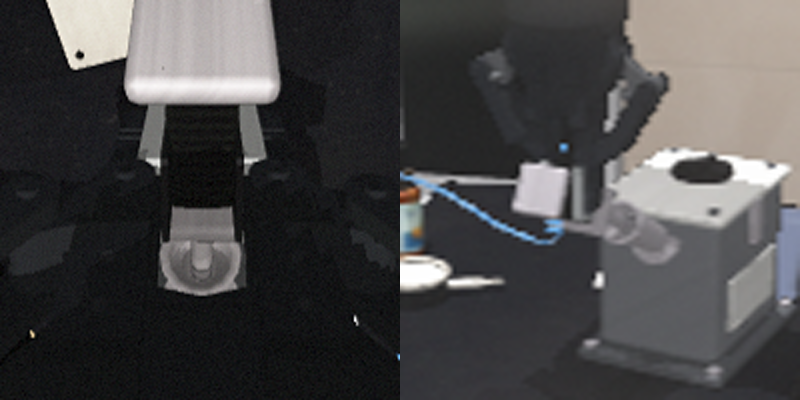

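Call:
play_rows([
  [[-0.006, 0, 0.0035, 0], [-0.006, 0, 0.0035, 0], [-0.006, 0, 0.0035, 0], [-0.006, 0, 0.0035, 0], [-0.006, 0, 0.0035, 0]],
])

```text
time: 8.98
ee_pos: [0.5703, -0.1455, 0.1467]
tcp_rot: [-180.0, 0.0, 75.0]
wrist_force: [-0.3, 0.1, -0.8]
opening: 0.0152
grasp_force: 39.7
```

Call:
play_rows([
  [[-0.0017, 0, 0.001, 0], [-0.0017, 0, 0.001, 0], [-0.0017, 0, 0.001, 0], [-0.0017, 0, 0.001, 0], [0, 0, 0, 0]],
])

```text
time: 9.4
ee_pos: [0.5688, -0.1514, 0.1432]
tcp_rot: [-180.0, 0.0, 75.0]
wrist_force: [-0.8, 0.2, -1.1]
opening: 0.0152
grasp_force: 39.6
```

Call:
play_rows([
  [[-0.0009, 0, 0.0005, 0], [-0.0009, 0, 0.0005, 0], [0, 0, 0, 0], [0, 0, 0, 0], [0, 0, 0, 0]],
])

```text
time: 9.82
ee_pos: [0.5684, -0.153, 0.1423]
tcp_rot: [180.0, -0.0, 75.0]
wrist_force: [-0.5, -0.3, -1.6]
opening: 0.0153
grasp_force: 39.6
```

Call:
play_rows([
  [[-0.0009, 0, 0.0005, 0], [-0.0009, 0, 0.0005, 0], [-0.0009, 0, 0.0005, 0], [0, 0, 0, 0], [0, 0, 0, 0]],
])

```text
time: 10.23
ee_pos: [0.5676, -0.1557, 0.1407]
tcp_rot: [-180.0, 0.0, 75.0]
wrist_force: [-0.2, 0.3, -0.9]
opening: 0.0152
grasp_force: 39.6
```

```bash
python3 - <<'E'
from h import *
import pickle
o=bot.get_obs();print(o['ee_pos'],o['time'],o['wrist_force'],o['torque'],o['grasp_force'])
C={n:cam(n) for n in('side','wrist')}
pickle.dump(C,open('c5.pkl','wb'))
A=cv2.resize(C['wrist']['img'][234:334,206:306],(400,400),interpolation=2);B=cv2.resize(C['side']['img'][130:200,240:310],(400,400),interpolation=2)
cv2.imwrite('pics/s5.png',np.hstack([A,B]))
E
```

```text
[ 0.56759381 -0.15573188  0.14071571] 10.2333 [-0.1619086   0.3380953  -0.86916586] [-0.027164   -0.00144681 -0.01111183] 39.632368683815
```

View pics/s5.png

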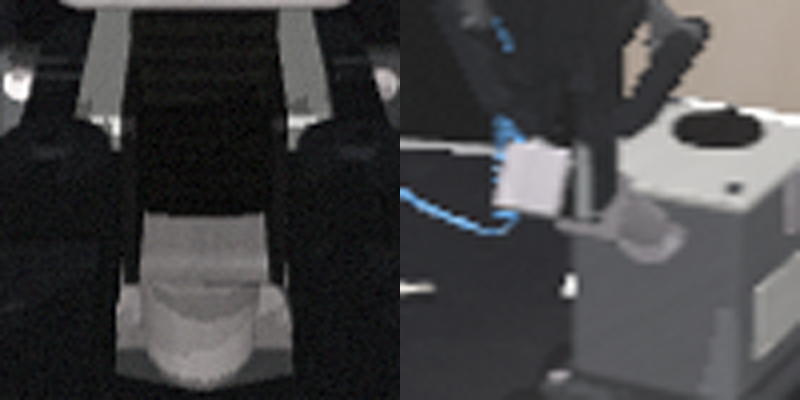

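Call:
play_rows([
  [[-0.0009, 0, 0.0005, 0], [-0.0009, 0, 0.0005, 0], [-0.0009, 0, 0.0005, 0], [0, 0, 0, 0], [0, 0, 0, 0]],
])

```text
time: 10.75
ee_pos: [0.5675, -0.1567, 0.1405]
tcp_rot: [179.9, -0.2, 75.1]
wrist_force: [-0.1, 9.2, 6.3]
opening: 0.0149
grasp_force: 40.6
```

Call:
play_rows([
  [[-0.0009, 0, 0.0005, 0], [-0.0009, 0, 0.0005, 0], [0, 0, 0, 0], [0, 0, 0, 0], [0, 0, 0, 0]],
])

```text
time: 11.17
ee_pos: [0.5675, -0.1569, 0.1405]
tcp_rot: [179.9, -0.4, 75.1]
wrist_force: [-0.3, 18.0, 13.4]
opening: 0.0156
grasp_force: 41.5
```

Call:
play_rows([
  [[-0.0009, 0, 0.0005, 0], [-0.0009, 0, 0.0005, 0], [0, 0, 0, 0], [0, 0, 0, 0], [0, 0, 0, 0]],
])

```text
time: 11.58
ee_pos: [0.5675, -0.157, 0.1405]
tcp_rot: [179.8, -0.5, 75.2]
wrist_force: [-0.7, 27.2, 20.1]
opening: 0.0152
grasp_force: 42.4
```

Call:
play_rows([
  [[0, 0, -0.0005, 0], [0, 0, -0.0005, 0], [0, 0, 0, 0], [0, 0, 0, 0], [0, 0, 0, 0]],
])

```text
time: 12.0
ee_pos: [0.5674, -0.1571, 0.1407]
tcp_rot: [179.9, -0.5, 75.2]
wrist_force: [1.2, 25.9, 14.4]
opening: 0.0155
grasp_force: 41.6
```

```bash
python3 - <<'E'
from h import *
import pickle
o=bot.get_obs();print(o['ee_pos'],o['time'],o['wrist_force'],o['torque'],o['grasp_force'])
C={n:cam(n) for n in('side','wrist')};pickle.dump(C,open('c6.pkl','wb'))
# collar top edges in wrist view: rows of gray levels down the centre columns
for n in('c5','c6'):
    g=cv2.cvtColor(pickle.load(open(n+'.pkl','rb'))['wrist']['img'],cv2.COLOR_BGR2GRAY); print(n,g[280:335,250:262].mean(1).astype(int).tolist())
    c=pickle.load(open(n+'.pkl','rb'))['side']['img'].astype(int)
    m=((c.min(2)>150)*255).astype(np.uint8); k=np.zeros_like(m);k[145:175,250:272]=m[145:175,250:272]
    q=max(cv2.findContours(k,0,2)[0],key=cv2.contourArea);print(cv2.minAreaRect(q))
E
```

```text
[ 0.56739507 -0.15705348  0.14065231] 12.0 [ 1.19735833 25.85769273 14.44478804] [ 5.56224512 -0.17665546 -0.21289103] 41.60310208797455
c5 [11, 14, 14, 12, 9, 13, 13, 16, 74, 108, 106, 105, 105, 105, 105, 105, 106, 111, 118, 121, 119, 111, 106, 102, 97, 101, 115, 110, 103, 104, 102, 102, 103, 111, 125, 132, 130, 130, 131, 130, 131, 136, 143, 145, 147, 146, 147, 145, 127, 102, 80, 39, 14, 18, 16]
((262.80767822265625, 160.46153259277344), (11.178619384765625, 11.570852279663086), 11.309932708740234)
c6 [9, 14, 12, 12, 10, 12, 9, 50, 91, 105, 103, 102, 102, 102, 103, 102, 107, 111, 117, 117, 111, 105, 100, 102, 109, 112, 105, 97, 99, 100, 100, 100, 100, 100, 105, 114, 125, 128, 127, 125, 127, 128, 128, 135, 142, 143, 141, 138, 117, 94, 75, 39, 15, 15, 17]
((262.8529357910156, 160.0882568359375), (10.914102554321289, 11.884244918823242), 14.03624439239502)
```

Call:
play_rows([
  [[0.004, 0, -0.0023, 0], [0.008, 0, -0.0046, 0], [0.011, 0, -0.0064, 0], [0.0115, 0, -0.0066, 0], [0.0115, 0, -0.0066, 0]],
])

```text
time: 12.52
ee_pos: [0.5782, -0.1164, 0.1655]
tcp_rot: [180.0, 0.0, 75.0]
wrist_force: [0.7, 0.6, -1.7]
opening: 0.0154
grasp_force: 39.6
```

Call:
play_rows([
  [[0.0115, 0, -0.0066, 0], [0.0115, 0, -0.0066, 0], [0.0115, 0, -0.0066, 0], [0.0115, 0, -0.0066, 0], [0.0115, 0, -0.0066, 0]],
])

```text
time: 12.93
ee_pos: [0.5931, -0.0605, 0.1985]
tcp_rot: [180.0, 0.0, 75.0]
wrist_force: [-0.9, -0.4, -0.4]
opening: 0.0153
grasp_force: 39.6
```

Call:
play_rows([
  [[0.0115, 0, -0.0066, 0], [0.0115, 0, -0.0066, 0], [0.004, 0, -0.0023, 0], [0, 0, 0, 0], [0, 0, 0, 0]],
])

```text
time: 13.35
ee_pos: [0.5999, -0.0356, 0.2132]
tcp_rot: [-180.0, 0.0, 75.0]
wrist_force: [-0.9, -0.2, -1.5]
opening: 0.0151
grasp_force: 39.6
```

```bash
python3 - <<'E'
from h import *
import pickle
o=bot.get_obs();print(o['ee_pos'],o['tcp_rot'],o['time'],o['wrist_force'],o['torque'],o['grasp_force'])
C={n:cam(n) for n in('side','top','wrist')};pickle.dump(C,open('c7.pkl','wb'))
h=np.array([.259,.966,0]);g=o['ee_pos']+[0,0,.0117];tp=g-.138*(.866*h+[0,0,.5]);print('tip',tp,proj(C['top'],tp),proj(C['side'],tp))
h0=.03
for x,y in[(.665,-.025),(.629,-.158)]: print(proj(C['top'],[x,y,0]))
g=C['top']['img'].max(2);print(g[140:172:4,262:336:6])
E
```

```text
[ 0.59989704 -0.0356092   0.21315196] [-1.79993100e+02  1.47477923e-02  7.50143237e+01] 13.35 [-0.85057486 -0.21121281 -1.49526392] [-0.01413772 -0.03960341  0.00856724] 39.64266121387482
tip [ 0.56894446 -0.15105393  0.15585196] [316.90782223 184.24410957] [267.49022894 162.02115709]
[266.14962061 156.39988561]
[312.76707329 169.29762131]
[[225 227 227 228 230 231 194 244 244  39  25  26  26]
 [210 214 215 216 218 220 125 244 244  38  24  26  26]
 [193 193 197 198 201 203  95 244 244  24  28  25  24]
 [181 171 169 168 171 176  97 244 244  24  26  26  27]
 [244 242 243 245 245 234 220 244 244  26  26  25  26]
 [243 240 242 243 243 238 135 244 245  27  25  25  28]
 [233 241 242 243 238 228 147 244 245  25  25  31  26]
 [244 244 244 245 238 215 234 242 244  16  15  17  15]]
```

Call:
play_rows([
  [[0.0045, 0.0123, 0, 0], [0.0045, 0.0123, 0, 0], [0.0045, 0.0123, 0, 0], [0.0045, 0.0123, 0, 0], [0.0045, 0.0123, 0, 0]],
])

```text
time: 13.92
ee_pos: [0.6654, -0.0305, 0.2129]
tcp_rot: [-180.0, 0.0, 74.9]
wrist_force: [0.1, -0.0, -1.2]
opening: 0.0155
grasp_force: 39.6
```

Call:
play_rows([
  [[0, 0, 0.02, 0], [0, 0, 0.035, 0], [0, 0, 0.035, 0], [0, 0, 0.035, 0], [0, 0, 0.02, 0]],
])

```text
time: 14.33
ee_pos: [0.663, -0.0305, 0.0634]
tcp_rot: [-179.7, 0.1, 74.9]
wrist_force: [-0.1, -0.3, -2.1]
opening: 0.0154
grasp_force: 39.6
```

Call:
play_rows([
  [[0, 0, 0.005, 0], [0, 0, 0.005, 0], [0, 0, 0.005, 0], [0, 0, 0.005, 0], [0, 0, 0.005, 0]],
])

```text
time: 14.75
ee_pos: [0.6665, -0.0298, 0.0454]
tcp_rot: [179.8, -0.1, 75.0]
wrist_force: [0.7, 1.7, 4.0]
opening: 0.0151
grasp_force: 40.0
```

Call:
play_rows([
  [[0, 0, 0.004, 0], [0, 0, 0.004, 0], [0, 0, 0.004, 0], [0, 0, 0.004, 0], [0, 0, 0.004, 0]],
])

```text
time: 15.17
ee_pos: [0.6651, -0.0299, 0.023]
tcp_rot: [180.0, 0.0, 75.0]
wrist_force: [1.0, 1.8, 2.5]
opening: 0.0152
grasp_force: 39.6
```

Call:
play_rows([
  [[0, 0, 0.004, 0], [0, 0, 0.004, 0], [0, 0, 0.003, 0], [0, 0, 0.002, 0], [0, 0, 0.001, 0]],
])

```text
time: 15.58
ee_pos: [0.6649, -0.0299, 0.0095]
tcp_rot: [-180.0, 0.0, 75.0]
wrist_force: [-3.4, 2.2, 11.6]
opening: 0.0149
grasp_force: 40.8
```

Call:
play_rows([
  [[0, 0, 0.001, 0], [0, 0, 0.001, 0], [0, 0, 0, 0], [0, 0, 0, 0], [0, 0, 0, 0]],
])

```text
time: 16.0
ee_pos: [0.6651, -0.0294, 0.0086]
tcp_rot: [180.0, -0.1, 75.0]
wrist_force: [-3.5, 3.9, 11.7]
opening: 0.0153
grasp_force: 41.1
```

Call:
play_rows([
  [[0, 0, 0.001, 0], [0, 0, 0.001, 0], [0, 0, 0, 0], [0, 0, 0, 0], [0, 0, 0, 0]],
])

```text
time: 16.42
ee_pos: [0.6656, -0.0289, 0.0072]
tcp_rot: [179.9, -0.1, 75.0]
wrist_force: [-3.3, 6.4, 14.2]
opening: 0.0149
grasp_force: 41.8
```

Call:
play_rows([
  [[0, 0, 0.001, 0], [0, 0, 0.0005, 0], [0, 0, 0, 0], [0, 0, 0, 0], [0, 0, 0, 0]],
])

```text
time: 16.83
ee_pos: [0.6659, -0.0286, 0.0061]
tcp_rot: [179.9, -0.2, 75.0]
wrist_force: [-2.9, 9.1, 16.1]
opening: 0.0153
grasp_force: 42.3
```

Call:
play_rows([
  [[0.0005, 0, 0.001, 0], [0.0005, 0, 0.001, 0], [0, 0, 0, 0], [0, 0, 0, 0], [0, 0, 0, 0]],
])

```text
time: 17.25
ee_pos: [0.6662, -0.0278, 0.0044]
tcp_rot: [179.9, -0.1, 75.0]
wrist_force: [-4.4, 6.7, 17.9]
opening: 0.0151
grasp_force: 43.0
```

Call:
play_rows([
  [[0.0005, 0, 0.001, 0], [0, 0, 0, 0], [0, 0, 0, 0], [0, 0, 0, 0], [0, 0, 0, 0]],
])

```text
time: 17.67
ee_pos: [0.6661, -0.0278, 0.0044]
tcp_rot: [179.8, -0.1, 75.0]
wrist_force: [-7.7, 6.0, 23.5]
opening: 0.0151
grasp_force: 43.9
```

Call:
play_rows([
  [[0, 0, -0.012, 0], [0, 0, -0.024, 0], [0, 0, -0.026, 0], [0, 0, -0.022, 0], [0, 0, -0.014, 0]],
])

```text
time: 18.08
ee_pos: [0.6658, -0.0287, 0.1011]
tcp_rot: [179.9, -0.0, 75.0]
wrist_force: [0.0, -0.3, -0.9]
opening: 0.0153
grasp_force: 40.4
```

Call:
play_rows([
  [[0.0055, -0.0127, 0, 0], [0.0095, -0.0218, 0, 0], [0.011, -0.0253, 0, 0], [0.0108, -0.025, 0, 0], [0.0073, -0.0166, 0, 0]],
])

```text
time: 18.5
ee_pos: [0.5769, 0.0412, 0.0982]
tcp_rot: [-179.9, 0.0, 75.0]
wrist_force: [-0.5, -0.4, -0.9]
opening: 0.0154
grasp_force: 40.4
```

Call:
play_rows([
  [[0, 0, 0, 0], [0, 0, 0, 0], [0, 0, 0, 0], [0, 0, 0, 0], [0, 0, 0, 0]],
])

```text
time: 18.92
ee_pos: [0.5794, 0.0398, 0.0985]
tcp_rot: [-180.0, 0.0, 74.9]
wrist_force: [0.1, -0.8, -0.9]
opening: 0.0149
grasp_force: 40.4
```

```bash
python3 - <<'E'
from h import *
import pickle
o=bot.get_obs();print(o['ee_pos'],o['tcp_rot'],o['time'],o['wrist_force'],o['torque'],o['grasp_force'])
C={n:cam(n) for n in('side','top','wrist')};pickle.dump(C,open('c8.pkl','wb'))
t,s=C['top'],C['side']
h=np.array([.259,.966,0]);g=o['ee_pos']+[0,0,.0116];tp=g-.138*h
print('exp tip',tp,proj(t,tp),proj(s,tp)); print('collar,block',proj(s,g-.034*h),proj(s,g+.038*h))
A=cv2.resize(t['img'][160:240,240:320],(400,400),interpolation=2);B=cv2.resize(s['img'][130:250,210:330],(400,400),interpolation=2)
cv2.imwrite('pics/s8.png',np.hstack([A,B]))
E
```

```text
[0.57942661 0.03981089 0.09845797] [-1.79983409e+02  1.27632811e-02  7.49420839e+01] 18.9167 [ 0.13674108 -0.7932241  -0.94026502] [-0.04014054 -0.02904485 -0.00855583] 40.39182186126709
exp tip [ 0.54368461 -0.09349711  0.11005797] [292.60140025 195.66202883] [272.39996054 187.73912634]
collar,block [252.05866441 204.33689525] [235.81316267 217.59264266]
```

View pics/s8.png

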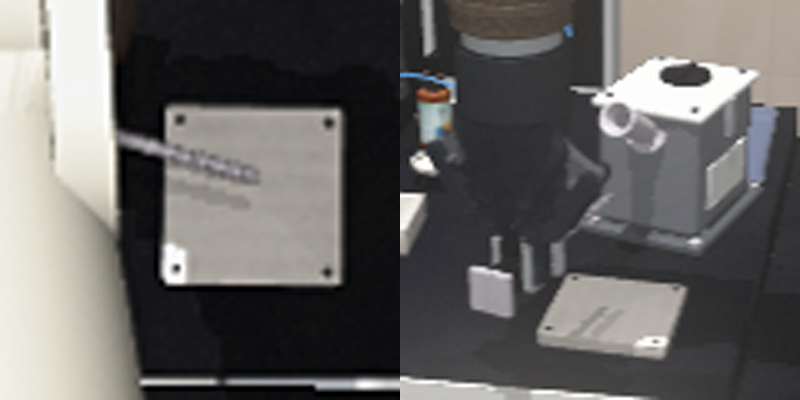

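```bash
python3 - <<'E'
from h import *
import pickle
C=pickle.load(open('c8.pkl','rb'));g=cv2.cvtColor(C['side']['img'],cv2.COLOR_BGR2GRAY)
print('cols',list(range(264,280)))
for r in range(181,202): print(r,g[r,264:280].tolist())
s=C['side'];h=np.array([.259,.966,0]);G=np.array([.5794,.0398,.1101])
for th in(-4,-2,0,2,4):
    a=np.radians(th);d=-h*np.cos(a)+np.array([0,0,np.sin(a)]);print(th,[proj(s,G+k*d).round(1) for k in(.138,.132,.12,.11,.1)])
m=((C['side']['img'].min(2)>140)*255).astype(np.uint8);k=np.zeros_like(m);k[205:230,225:247]=m[205:230,225:247]
q=max(cv2.findContours(k,0,2)[0],key=cv2.contourArea);print(cv2.approxPolyDP(q,1.5,True)[:,0].tolist())
for th in(-6,0,6):
    a=np.radians(th);d=-h*np.cos(a)+np.array([0,0,np.sin(a)]);n=h*np.sin(a)+np.array([0,0,np.cos(a)]);w=np.array([.966,-.259,0])
    print(th,[proj(s,G-.038*d+i*.016*w+j*.016*n).round(1).tolist() for i,j in((-1,1),(1,1),(1,-1),(-1,-1))])
E
```

```text
cols [264, 265, 266, 267, 268, 269, 270, 271, 272, 273, 274, 275, 276, 277, 278, 279]
181 [87, 80, 74, 80, 98, 106, 101, 79, 57, 92, 110, 110, 110, 110, 111, 102]
182 [70, 65, 66, 64, 74, 89, 91, 76, 63, 93, 110, 110, 110, 111, 111, 101]
183 [56, 56, 58, 60, 60, 71, 74, 63, 79, 102, 110, 109, 110, 110, 110, 102]
184 [56, 56, 58, 57, 57, 65, 65, 69, 97, 110, 110, 111, 110, 110, 110, 102]
185 [56, 56, 56, 55, 53, 57, 63, 93, 109, 109, 109, 110, 110, 111, 111, 101]
186 [57, 55, 56, 55, 57, 55, 74, 99, 109, 109, 110, 110, 111, 110, 109, 100]
187 [53, 52, 55, 55, 58, 59, 84, 105, 110, 110, 110, 110, 109, 107, 107, 99]
188 [54, 54, 54, 53, 52, 56, 87, 119, 140, 134, 115, 107, 107, 108, 108, 100]
189 [55, 54, 51, 51, 53, 83, 141, 163, 136, 108, 106, 107, 107, 109, 109, 101]
190 [56, 53, 50, 49, 85, 129, 142, 143, 124, 106, 107, 108, 108, 109, 110, 101]
191 [53, 49, 46, 108, 138, 150, 130, 111, 109, 106, 108, 108, 109, 108, 109, 99]
192 [48, 48, 90, 143, 157, 134, 115, 110, 108, 108, 109, 108, 108, 108, 109, 100]
193 [49, 62, 115, 124, 120, 112, 101, 106, 108, 108, 107, 107, 109, 108, 108, 1
[... 753 characters left out ...]
]), array([271.3, 190.3]), array([269.1, 191.9]), array([267.3, 193.3]), array([265.4, 194.8])]
0 [array([272.4, 187.7]), array([271.3, 188.6]), array([269.1, 190.4]), array([267.3, 191.9]), array([265.4, 193.5])]
2 [array([272.4, 186. ]), array([271.3, 187. ]), array([269.1, 188.9]), array([267.2, 190.5]), array([265.3, 192.2])]
4 [array([272.3, 184.3]), array([271.3, 185.3]), array([269. , 187.4]), array([267.2, 189.1]), array([265.3, 190.9])]
[[231, 210], [232, 222], [242, 224], [242, 212]]
-6 [[242.3, 210.7], [229.7, 207.6], [229.5, 221.0], [241.9, 224.3]]
0 [[241.9, 212.7], [229.3, 209.5], [230.0, 222.3], [242.3, 225.6]]
6 [[241.6, 214.6], [229.0, 211.5], [230.5, 223.5], [242.8, 226.8]]
```

Call:
play_rows([
  [[0, 0, -0.0015, 0], [0, 0, -0.0015, 0], [0, 0, 0, 0], [0, 0, 0, 0], [0, 0, 0, 0]],
])

```text
time: 19.48
ee_pos: [0.5789, 0.0404, 0.1018]
tcp_rot: [180.0, -0.0, 75.0]
wrist_force: [-0.9, 0.5, -1.2]
opening: 0.015
grasp_force: 40.4
```

Call:
play_rows([
  [[0, 0, 0, 0], [0, 0, 0, 0], [0, 0, 0, 0], [0, 0, 0, 0], [0, 0, 0, 0]],
])

```text
time: 19.9
ee_pos: [0.5789, 0.0404, 0.1018]
tcp_rot: [-180.0, -0.0, 75.0]
wrist_force: [-0.3, 0.5, -1.3]
opening: 0.015
grasp_force: 40.4
```

```bash
python3 -c "
from workcell import bot
o=bot.get_obs();print(o['ee_pos'],o['qd'].round(2),o['grasp_force']);print(bot.job_done())"
```

```text
[0.57891123 0.04042931 0.10175578] [-0.07 -0.08  0.07 -0.03 -0.02 -0.05] 40.392494201660156
the job is handed in; nothing more can be done
None
```

The job is handed in, with no verdict shown: the gauge rod went down the guide tube to a firm stop (about 30 N; collar flatness judged by that stop, not seen up close), came right out, was levelled by pressing it onto bare worktop behind the plate, and is held steady level to about 1° with its tip about 10 cm above the plate's centre, at about 20 s of the 54 s.

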